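Draw the jar out from under the wall cupboard with the hooked stick

ROBOT

A 7-joint arm with a two-finger parallel gripper is mounted at the origin on a cart in front of the work surface, level with it; the furniture and walls round the work are solid. World frame = base frame: x ahead of the robot, y to its left, z up, the work surface at z = 0. Lengths are in m, angles in rad, forces in N, time in s.
With the tool pointing down it reaches from about 0.4 to 0.875 m from the base axis. Payload 6.5 kg.
Tool frame: the origin (TCP) lies on the centre line of the jaws, within the pads' length; the fingertips stand 8 mm ahead of it and the grasp point (between the pads) lies 11 mm behind it; z points along the fingers, y is the line along which they close (so a half turn about z gives the same grasp; the last joint's range is limited). The gripper opens to 85 mm and grips with 20 to 120 N. Pads are 22 mm wide; open, the fingers measure 114 mm over their backs; the gripper's body (76 mm by 85 mm) begins 54 mm behind the grasp point. The pads swing forward as they close: fully open they stand 13 mm farther back than shut.
Start: joints at [-0.066, 0.536, -0.004, 1.538, 0.003, 1.067, -0.071], TCP at [0.65, 0, 0.239] pointing down, gripper open.
Joint ranges: [-2.7, 2.7], [-0.37, 2.16], [-1.27, 1.26], [0.24, 2.4], [-1.31, 4.45], [0.19, 1.91], [-2.76, 2.76]. Speed limits (rad/s): [2.39, 2.39, 3.14, 3.14, 3.14, 3.14, 3.14].

INTERFACE

Orientations are given as a rotation vector (axis times angle).
In Python, from station import robot gives the robot as it stands. The module is installed in compiled form; this text tells all that it offers.
- The arm moves only by the shell command python3 -m creep 'ROWS' [OPENING]. ROWS is a JSON object of lists of equal length, an entry for each row: "linear": the shift along the tool's x, y, z in mm, a list of three; "spin": the turn about the tool's z in rad. In form: {"linear": [[tx, ty, tz], ...], "spin": [spin, ...]}. A call has 1 to 10 rows; each row shifts and turns the commanded pose from where the row before left it, along the tool's axes as they then stand; what a row does not reach is not made up. A row lasts 1/8 s, in which the tool goes at most 62.5 mm and 10.7 degrees, less where a joint would pass 70% of its speed; a pose out of reach is approached as far as the arm can. A call is refused whole if a number of a shift passes 62.5 or a number of a turn 0.188, either way. A call with a gripper value outside its range is refused whole. OPENING is the finger opening in mm, from 0 to 85.4, set as the call begins (- or left out, the last holds). The fingers move at their own pace and stop on an object; the grip force is fixed at half the most. Time passes only in rows, so rows that do not move let the fingers close. It gives the time, the measured TCP pose, the force, the opening and the grip force at its end, in the units of the state.
- robot.get_state(): the state, without advancing time (a new reading comes with each control period).
- robot.read_camera(name): name is "scene" or "side" or "wrist"; returns a dict with "color" (480x640x3 uint8, red, green, blue), "K" (3x3 intrinsics, pixels), "R" (3x3) and "t" (3): a world point X has camera coordinates R X + t; the wrist camera has in their place "mount" (4x4, takes a point from camera to tool coordinates, whose origin is the TCP and whose axes are the flange's). Camera axes: x right, y down, z forward; pixel columns grow to the right and rows downward; lengths in m; the calibration is good to about 2 mm. A picture is of the moment at which its call begins: read the wrist's pose just before it. There is no depth.
- robot.sign_off(): hands the job in; it is judged then, once.
Trained networks look in a picture, given as the dict that the camera call returned (one of the last four; its "shot" number tells which), for a name from the list of things; names that differ only in an ending like _2 or _b are one class to them, and where a whole thing is asked for, a point or a joint stands for the part that bears it (a point fixed in the world has none). Each returns a list of dicts, best first, with "confidence" (0 to 1); they miss things now and then, are a little off and sometimes report something else, mostly with a low value. They report only what shows in the picture. A call takes as long as a camera call. They do not tell look-alikes from the thing itself.
- robot.find_in(picture, label): "at" ([row, column] in pixels, amid what is visible of it).
- robot.tip_of(picture, label): "at" ([row, column] in pixels: a listed point, or the origin of a listed thing).
The state is a dict: "clock": time; "qpos": joint angles; "qd": joint speeds; "joint_torque": joint torques, N m; "ee_pos": TCP position; "tool_rot": TCP orientation; "ft_force": force on the tool from outside, world axes, zero at the start; "moment": the same for the moment, N m; "finger_gap": finger opening in m; "grip_force": force on a finger pad.
Only numpy, scipy, OpenCV 4.12 (cv2) and the standard library are available. Lean on these libraries where they do the work, as an engineer would, in place of code of your own. Each camera call takes 0.05 s, during which the arm holds its last target. There are 200 camera calls.

TASK

The lidded jar stands at the back of the worktop beneath the wall cupboard, where the gripper should not go: take the hooked stick by its handle, put its hook round the back of the jar and drag the jar, upright and sliding on the worktop, until it stands wholly on the round cork mat. Then take the hook away from the jar and lay the stick flat on the worktop, clear of the jar. Do not touch the jar with the gripper or lift it, and leave the pepper mill and the spice bottle standing where they are.

Things in the scene. Friction and masses are not known exactly. Their poses are not given: they have to be found in the camera images.
- stick_grip (a point): Centre of the wooden handle of the hooked pull stick, loose, 0.12 kg, lying flat; 11 mm above the worktop. x runs along the stick to its hook, z up. Handle 120 long (x), 24 wide (y), 22 high. From its +x end a steel rod, 8 mm thick, runs on in line; beyond x = 85 mm its axis is 5 mm lower than this point. The hook at its end lies flat too (see stick_hook).
- stick_hook (a point): Middle of the stick's hook, 172 mm ahead (+x), 43 mm right (-y) of stick_grip and 5 mm lower; same axes. At x = 210 mm from stick_grip the rod bends square to the right, runs to y = -86 mm, then turns back as a lip ending at x = 180 mm. The pocket is 78 mm wide inside (y -4 to -82), its back face at x = 206 mm, open toward the handle. The jar's axis lies about here when the jar rests in it.
- jar_mid (a point): Centre of the lidded glass jar to be fetched: the lowest and stoutest of the three things in the row, 86 mm high with a screw lid, about 60 mm across, 0.25 to 0.5 kg, loose, standing upright; this point is on its axis, 43 mm above its base.
- mat: Round thin cork table mat, 140 mm diameter, 1 mm thick, fixed on the worktop with no edge that could catch; origin at its centre. z up.
- mill_mid (a point): Centre of the tall turned wooden pepper mill, 58 mm across, 170 mm high (point 85 mm up), loose, stands in the same row; leave it.
- spice_mid (a point): Centre of the slim spice bottle with a dark cap, 41 mm across, 105 mm high (point 52 mm up), loose, stands in the same row; leave it.
There are look-alikes about, which are no part of the job. Leave any green look-alike of the part that bears jar_mid alone.

How it is judged:
On the way, in this order (a step that is already met when the one before it is completed fails the run):
1. the hook is low round the jar, the jar still at the back (horizontal distance between stick_hook and jar_mid below 0.035 m and height (world z) of stick_hook below 0.045 m and distance of jar_mid from where it was at the start of the episode below 0.05 m), for 0.1 s.
2. the jar has been drawn onto the mat, still in the hook (horizontal distance between jar_mid and mat below 0.045 m and horizontal distance between stick_hook and jar_mid below 0.04 m), for 0.1 s.
At the end, for the whole second after the job is handed in: The jar stands upright and still on the mat, its axis within 45 mm of the mat's centre; the stick lies flat and still on the worktop, the middle of its hook more than 80 mm from the jar's axis and not touching it (horizontal distance between jar_mid and mat below 0.045 m and angle between jar_mid's own z axis and vertical below 0.1 rad and height (world z) of jar_mid below 0.05 m and linear speed of each of jar, stick below 0.02 m/s and height (world z) of stick_grip between 0 and 0.02 m and angle between stick_grip's own z axis and vertical below 0.15 rad and horizontal distance between stick_hook and jar_mid above 0.08 m and contact force between stick and jar below 0.1 N).
It fails at once if the gripper or arm touches the jar (contact force between any of the fingers, the arm and jar above 0.5 N).
It fails at once if the jar is lifted off the worktop (height (world z) of jar_mid above 0.06 m).
It fails at once if the jar is tipped (angle between jar_mid's own z axis and vertical above 0.35 rad).
It fails at once if the pepper mill is shoved or tipped (distance of mill_mid from where it was at the start of the episode above 0.025 m or angle between mill_mid's own z axis and vertical above 0.3 rad).
It fails at once if the spice bottle is shoved or tipped (distance of spice_mid from where it was at the start of the episode above 0.025 m or angle between spice_mid's own z axis and vertical above 0.3 rad).
It also fails if it takes over 58 s, if anything falls off the work surface, if the arm or the gripper's body presses on something with over 40 N, if the wrist force passes 120 N, or if a joint passes its speed limit or range.

## Working session

There is one attempt and no reset: what is moved stays moved. The work goes in short steps, Python scripts to look and compute and a shell command to move; the robot and the scene stay as the last step left them, time stands still between calls to the robot, and variables do not carry over. Pictures are saved under pics/ and viewed, at most 10 in all, crops included, and the job is handed in when it is done.

```bash
mkdir -p pics; cat > h.py <<'E'
from station import robot
import numpy as np, cv2
from scipy.spatial.transform import Rotation as Ro
def ray(p,rc,z):
    K,R,t=[np.array(p[k],float) for k in("K","R","t")]
    d=R.T@np.linalg.solve(K,[rc[1],rc[0],1.]); c=-R.T@t.ravel()
    return (c+d*(z-c[2])/d[2])[:2].round(4)
def proj(p,X):
    K,R,t=[np.array(p[k],float) for k in("K","R","t")]
    u=K@(R@np.array(X)+t.ravel()); return (u[:2]/u[2]).round(0)
E
python3 - <<'E'
from h import *
Z=dict(stick_grip=.011,stick_hook=.006,jar_mid=.043,mat=0.001,mill_mid=.085,spice_mid=.052)
for n in("scene","side"):
    p=robot.read_camera(n); cv2.imwrite(f"pics/{n}0.png",p["color"][:,:,::-1])
    for l,z in Z.items():
        print(n,l,[(round(d["confidence"],2),np.round(d["at"]).tolist(),ray(p,d["at"],z).tolist()) for d in robot.tip_of(p,l)[:4]])
s=robot.get_state();print(s["clock"],s["ee_pos"],s["tool_rot"],s["ft_force"])
E
```

```text
scene stick_grip [(0.89, [338.0, 349.0], [0.4469, 0.3427])]
scene stick_hook [(0.56, [289.0, 276.0], [0.6223, 0.3521])]
scene jar_mid [(0.73, [185.0, 316.0], [0.7941, 0.0901]), (0.65, [281.0, 430.0], [0.4187, 0.1666])]
scene mat [(0.73, [262.0, 353.0], [0.5792, 0.1913])]
scene mill_mid [(0.82, [219.0, 257.0], [0.7316, 0.3038])]
scene spice_mid [(0.91, [203.0, 279.0], [0.7857, 0.2083])]
side stick_grip [(0.81, [261.0, 237.0], [0.4502, 0.3354])]
side stick_hook []
side jar_mid [(0.82, [289.0, 233.0], [0.4114, 0.1554]), (0.81, [282.0, 448.0], [0.7926, 0.0852]), (0.7, [250.0, 415.0], [0.7955, 0.2306])]
side mat [(0.82, [292.0, 314.0], [0.5689, 0.1852])]
side mill_mid [(0.66, [221.0, 366.0], [0.7154, 0.3057])]
side spice_mid [(0.66, [222.0, 366.0], [0.7482, 0.383]), (0.58, [255.0, 414.0], [0.7754, 0.1929])]
0.7 [6.49989179e-01 1.98607981e-05 2.39313649e-01] [2.22137158e+00 2.22150935e+00 1.10375713e-05] [-0.00647463  0.19166311  0.37687608]
```

View pics/scene0.png

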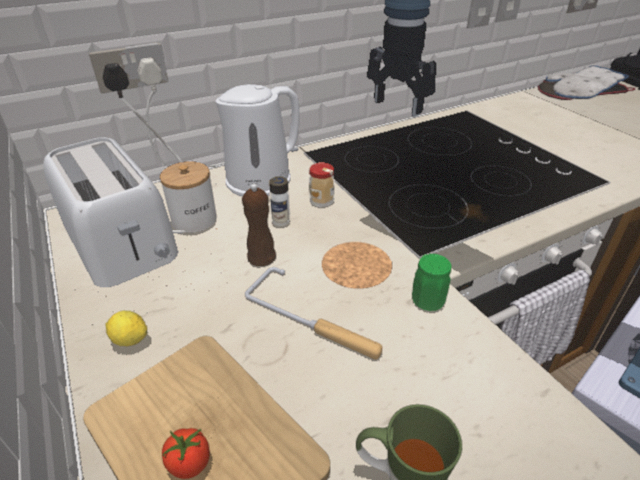

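View pics/side0.png

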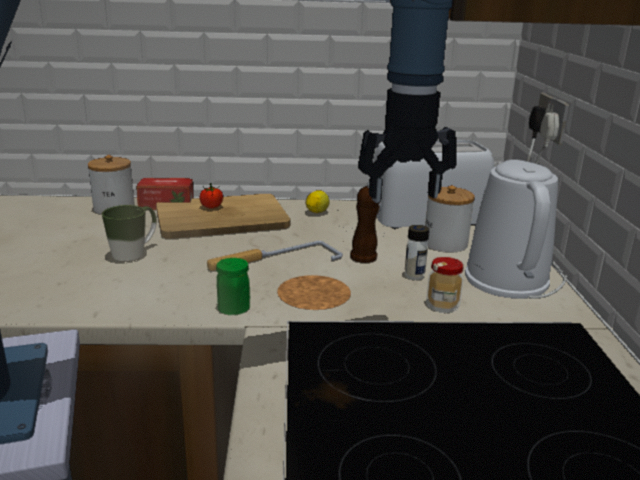

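The jar could be one of three things. The red-lidded glass jar at scene (row 185, col 316) stands in the back row and is the lowest and stoutest there, so it fits the description. The green jar at (281, 430) is the look-alike to leave alone, and the coffee pot at about (200, 188) is too big. I'll confirm this in a crop and refine the stick's pose in the same step.

```bash
python3 - <<'E'
from h import *
p=robot.read_camera("scene"); 
c=p["color"][130:290,200:400,::-1]; cv2.imwrite("pics/crop.png",cv2.resize(c,(800,640))[:600])
for n,pts in(("scene",{"handle_front":(325,318),"handle_end":(350,380),"corner":(296,248),"lipcorner":(271,267),"kettleR":(192,232),"kettlefront":(196,250),"kettleright":(185,283)}),("side",{"kettleleft":(272,467),"kettlefront":(290,515)})):
    q=p if n=="scene" else robot.read_camera(n)
    for k,v in pts.items(): print(n,k,ray(q,v,0.0 if k[0]=='k' else .008))
q=robot.read_camera("side")
for X in ([.447,.339,.011],[.65,0,.239],[.793,.088,0]): print(proj(p,X),proj(q,X))
w=robot.read_camera("wrist");print(np.round(w["mount"],3),np.round(w["K"]))
for n,q in(("scene",p),("side",q)):
  R,t=np.array(q["R"]),np.array(q["t"]).ravel();print(n,(-R.T@t).round(3))
E
```

```text
scene handle_front [0.5045 0.3574]
scene handle_end [0.3975 0.3217]
scene corner [0.6424 0.4017]
scene lipcorner [0.6717 0.3349]
scene kettleR [0.9648 0.2125]
scene kettlefront [0.9198 0.1917]
scene kettleright [0.9033 0.102 ]
side kettleleft [0.8986 0.1934]
side kettlefront [0.9496 0.0987]
[350. 337.] [235. 260.]
[398. 111.] [404. 202.]
[317. 200.] [445. 302.]
[[ 0.    -0.96  -0.279  0.071]
 [ 1.     0.     0.    -0.   ]
 [ 0.    -0.279  0.96  -0.135]
 [ 0.     0.     0.     1.   ]] [[341.   0. 322.]
 [  0. 341. 241.]
 [  0.   0.   1.]]
scene [0.114 0.718 0.61 ]
side [ 0.26  -0.808  0.549]
```

View pics/crop.png

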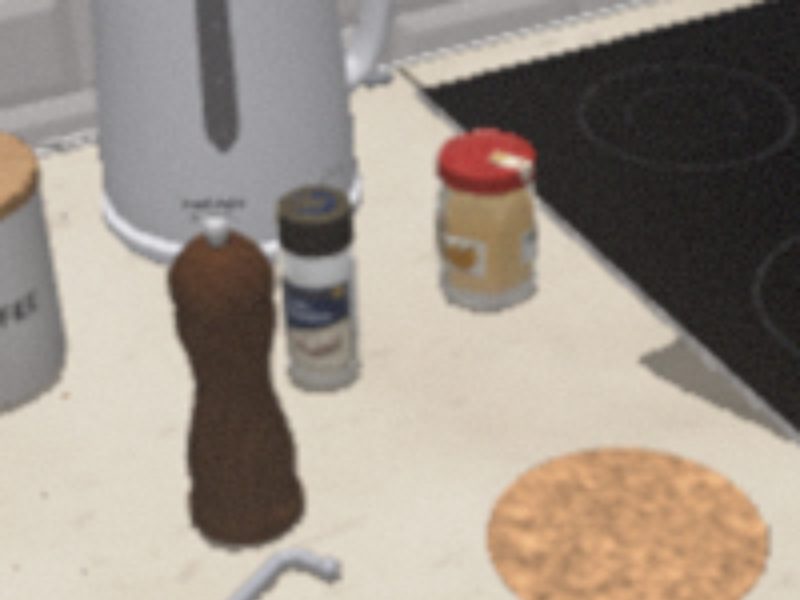

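The crop confirms it. The low, stout glass jar with the red lid is at crop (485, 220), with the spice bottle at (320, 290) and the mill at (235, 400) beside it. The stick's centre is about (0.449, 0.340) with a yaw of about 0.315. I'll move above it, with tool x opposite to stick x, and check with the wrist camera.

```bash
python3 -m creep '{"linear":[[48.6,-28.7,0],[48.6,-28.7,0],[48.6,-28.7,0],[48.6,-28.7,0],[48.6,-28.7,0],[48.6,-28.7,0],[48.4,-28.8,0],[0,0,0],[0,0,0],[0,0,0]],"spin":[0,0,0,0,0,0,0,-0.17,-0.17,-0.17]}' 85
python3 -m creep '{"linear":[[0,0,10],[0,0,10],[0,0,10],[0,0,10],[0,0,10],[0,0,10],[0,0,10],[0,0,10],[0,0,0]],"spin":[-0.172,-0.172,-0.172,-0.172,-0.172,-0.172,-0.172,-0.172,0]}'
python3 - <<'E'
from h import *
s=robot.get_state(); p=robot.read_camera("wrist"); cv2.imwrite("pics/w1.png",p["color"][:,:,::-1])
M=np.array(p["mount"]); Rt=Ro.from_rotvec(s["tool_rot"]).as_matrix()
Rc=Rt@M[:3,:3]; c=np.array(s["ee_pos"])+Rt@M[:3,3]
q=dict(K=p["K"],R=Rc.T,t=-Rc.T@c); np.savez("w1.npz",**q)
for l,z in(("stick_grip",.011),("stick_hook",.006)):
  print(l,[(round(d["confidence"],2),np.round(d["at"]),ray(q,d["at"],z)) for d in robot.tip_of(p,l)[:3]])
print(s["clock"],s["ee_pos"],Rt[:,0],s["qpos"])
E
```

```text
clock: 2.15
ee_pos: [0.4489, 0.3401, 0.2393]
tool_rot: [1.581, 2.715, 0.0]
ft_force: [-0.2, 0.4, 1.0]
finger_gap: 0.0851
grip_force: 0.0
clock: 3.28
ee_pos: [0.4487, 0.3395, 0.1586]
tool_rot: [0.49, -3.102, 0.001]
ft_force: [-0.4, -0.2, -0.4]
finger_gap: 0.0851
grip_force: 0.0
stick_grip [(0.75, array([228., 330.]), array([0.4455, 0.3455]))]
stick_hook []
3.275 [0.4487399  0.33946796 0.15864692] [-0.95130862 -0.30823631  0.00151283] [-0.34994058  0.54358936 -0.50009555  1.81586889  0.33062823  0.86720349
  0.87786828]
```

View pics/w1.png

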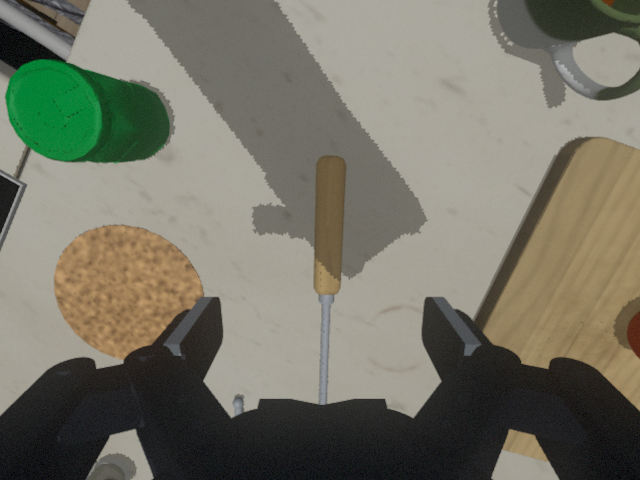

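The wrist view shows the handle running from (156, 331) to (294, 327), with the rod continuing to (400, 323). The green look-alike and the mat are on the left, well clear.

```bash
python3 - <<'E'
from h import *
q=np.load("w1.npz")
a,b,c=ray(q,(157,331),.011),ray(q,(294,327),.011),ray(q,(400,323.5),.006)
print(a,b,c,np.linalg.norm(b-a),(a+b)/2,[np.arctan2(*(v-a)[::-1]) for v in(b,c)])
print("mat",ray(q,(290,129),.001))
s=robot.get_state();Rt=Ro.from_rotvec(s["tool_rot"]).as_matrix()
m=np.r_[(a+b)/2,.011]; print(Rt.T@(m-s["ee_pos"]), np.arctan2(*-Rt[1::-1,0]))
E
```

```text
[0.3897 0.3281] [0.5049 0.3626] [0.6196 0.3967] 0.12025510384179129 [0.4473  0.34535] [np.float64(0.2909788972621577), np.float64(0.2899796317068457)]
mat [0.5625 0.1873]
[0.00038817 0.0054856  0.14877172] 0.31212884380523537
```

```bash
python3 -m creep '{"linear":[[0,5.5,0],[0,0,30],[0,0,30],[0,0,30],[0,0,25],[0,0,15],[0,0,10],[0,0,7.5],[0,0,0],[0,0,0]],"spin":[0.022,0,0,0,0,0,0,0,0,0]}'
python3 -m creep '{"linear":[[0,0,0],[0,0,0],[0,0,0],[0,0,0],[0,0,0],[0,0,0],[0,0,0]],"spin":[0,0,0,0,0,0,0]}' 10
```

```text
clock: 4.68
ee_pos: [0.4476, 0.3455, 0.0123]
tool_rot: [-0.459, 3.107, 0.001]
ft_force: [0.1, 0.7, 0.0]
finger_gap: 0.0852
grip_force: 0.0
clock: 5.55
ee_pos: [0.4475, 0.3454, 0.0121]
tool_rot: [-0.459, 3.107, 0.0]
ft_force: [-0.2, -0.9, 5.0]
finger_gap: 0.0228
grip_force: 60.1
```

```bash
python3 -m creep '{"linear":[[0,0,-20],[0,0,-40],[0,0,-40],[0,0,-30],[30,0,0],[0,0,0],[0,0,0],[0,0,0],[0,0,0],[0,0,0]],"spin":[0,0,0,0,0,0.1775,0.1775,0.1775,0.1775,0]}'
python3 - <<'E'
from h import *
s=robot.get_state();Rt=Ro.from_rotvec(s["tool_rot"]).as_matrix()
print(s["finger_gap"],s["grip_force"],np.arctan2(*-Rt[1::-1,0]),Rt.T@(np.r_[.666,.192,.142]-s["ee_pos"]),s["qpos"])
p=robot.read_camera("side");cv2.imwrite("pics/s1.png",p["color"][:,:,::-1])
for X in ([.7,.1,.4],[.65,.2,.3]): print(proj(p,X))
e=np.array(s["ee_pos"]);x=-Rt[:,0];y=np.array([-x[1],x[0],0])
for a,b in((60,0),(206,0),(210,-86)): print("exp",proj(p,e+[0,0,-.006]+x*a/1e3+y*b/1e3))
E
```

```text
clock: 6.8
ee_pos: [0.4183, 0.3366, 0.1425]
tool_rot: [0.647, 3.074, 0.0]
ft_force: [-0.6, -0.1, -0.8]
finger_gap: 0.0225
grip_force: 59.3
0.02246851028561967 59.32081997394562 -0.4147012180931636 [-0.28495155 -0.03260016  0.00062516] [-0.50488319  0.49932744 -0.32857664  1.90084384  0.2227657   0.77631144
  0.2002073 ]
[415.  82.]
[359. 132.]
exp [249. 206.]
exp [324. 211.]
exp [321. 227.]
```

View pics/s1.png

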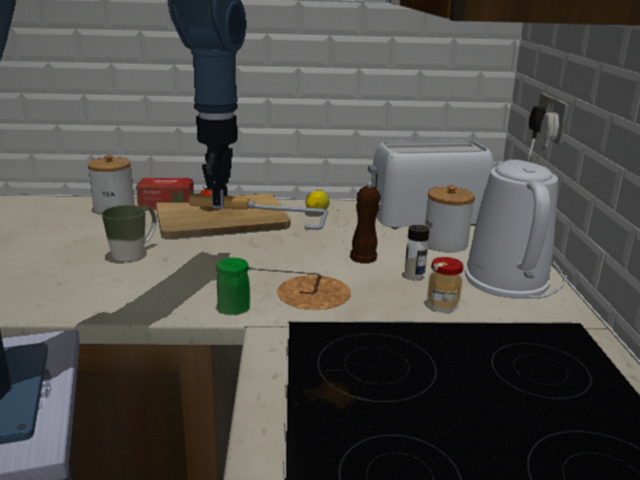

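The stick is held as predicted: the hook is at (211, 325) and the lip at (227, 321). Next I'll advance it above the jar.

```bash
python3 -m creep '{"linear":[[-35.6,-4.1,0],[-35.6,-4.1,0],[-35.6,-4.1,0],[-35.6,-4.1,0],[-35.6,-4.1,0],[-35.6,-4.1,0],[-35.6,-4.1,0],[-35.8,-3.9,0],[0,0,0],[0,0,0]],"spin":[0,0,0,0,0,0,0,0,0,0]}'
python3 - <<'E'
from h import *
s=robot.get_state();Rt=Ro.from_rotvec(s["tool_rot"]).as_matrix()
e=np.array(s["ee_pos"]);x=-Rt[:,0];y=np.array([-x[1],x[0],0])
print(s["ft_force"],e+x*.172-y*.043)
ims=[]
for n,(r,c) in(("side",(130,330)),("scene",(90,180))):
    p=robot.read_camera(n);im=p["color"][:,:,::-1].copy()
    for a,b in((206,0),(210,-86),(180,-86)):
        u=proj(p,e+[0,0,-.006]+x*a/1e3+y*b/1e3); cv2.circle(im,tuple(int(v) for v in u),1,(0,0,255),-1)
    ims.append(cv2.resize(im[r:r+200,c:c+200],(400,400),interpolation=cv2.INTER_CUBIC))
    print(n,[(d["at"],ray(p,d["at"],.043)) for d in robot.tip_of(p,"jar_mid")[:2]])
cv2.imwrite("pics/s2.png",np.hstack(ims))
E
```

```text
clock: 8.1
ee_pos: [0.6651, 0.1919, 0.1416]
tool_rot: [-0.646, -3.073, -0.001]
ft_force: [-0.5, 0.5, -1.7]
finger_gap: 0.0228
grip_force: 59.3
[-0.47634325  0.490225   -1.66059925] [0.80523979 0.08325884 0.1413123 ]
side [([288.8, 234.8], array([0.4142, 0.1543])), ([284.6, 445.4], array([0.7837, 0.0776]))]
scene [([277.0, 430.3], array([0.4247, 0.1571])), ([184.4, 319.1], array([0.7914, 0.0834]))]
```

View pics/s2.png

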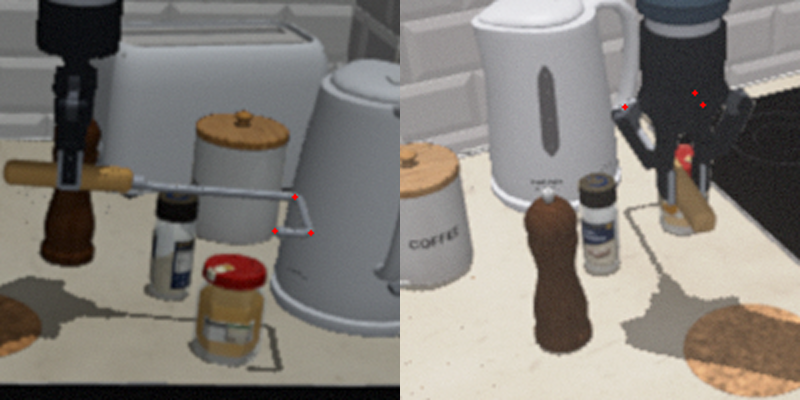

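The projected hook dots match the real hook at (197, 295) to (232, 310) in the left crop. The lateral clearance is only 9 mm, so I'll refine the jar's axis from the red lid in the two earlier pictures before lowering.

```bash
python3 - <<'E'
from h import *
for n,f,box in(("scene","scene0",(150,220,300,345)),("side","side0",(245,320,420,475))):
    p=robot.read_camera(n); im=cv2.imread(f"pics/{f}.png"); r0,r1,c0,c1=box
    h=cv2.cvtColor(im[r0:r1,c0:c1],cv2.COLOR_BGR2HSV)
    m=(((h[...,0]<8)|(h[...,0]>170))&(h[...,1]>140)&(h[...,2]>70)).astype(np.uint8)
    x,y,w,hh=cv2.boundingRect(m); b=(r0+y+(hh-1)/2,c0+x+(w-1)/2); print(n,x,y,w,hh,b,[ray(p,b,z) for z in(.07,.076,.082)])
E
```

```text
scene 10 13 24 16 (170.5, 321.5) [array([0.7999, 0.0674]), array([0.7923, 0.0747]), array([0.7846, 0.0819])]
side 12 12 31 18 (265.5, 447.0) [array([0.795, 0.099]), array([0.7883, 0.0876]), array([0.7816, 0.0763])]
```

The two lid rays cross at a jar axis of about (0.788, 0.081). I'll shift 7 mm to stick -y and then lower.

```bash
python3 -m creep '{"linear":[[0,-7,0],[0,0,0],[0,0,15],[0,0,15],[0,0,10],[0,0,8],[0,0,8],[0,0,0]],"spin":[0,0,0,0,0,0,0,0]}'
python3 - <<'E'
from h import *
s=robot.get_state();Rt=Ro.from_rotvec(s["tool_rot"]).as_matrix()
e=np.array(s["ee_pos"]);x=-Rt[:,0];y=np.array([-x[1],x[0],0])
print(s["ft_force"],e+x*.172-y*.043)
p=robot.read_camera("side");im=p["color"][:,:,::-1].copy()
for a,b in((206,0),(210,-86),(180,-86)):
    u=proj(p,e+[0,0,-.006]+x*a/1e3+y*b/1e3); cv2.circle(im,tuple(int(v) for v in u),0,(255,0,0),-1)
cv2.imwrite("pics/s3.png",cv2.resize(im[200:330,330:530],(800,520),interpolation=cv2.INTER_CUBIC))
E
```

```text
clock: 9.4
ee_pos: [0.6627, 0.1848, 0.0851]
tool_rot: [-0.65, -3.073, 0.001]
ft_force: [0.5, -0.2, -0.7]
finger_gap: 0.0225
grip_force: 59.3
[ 0.46497384 -0.20789753 -0.74760349] [0.80260158 0.07590473 0.0849364 ]
```

View pics/s3.png

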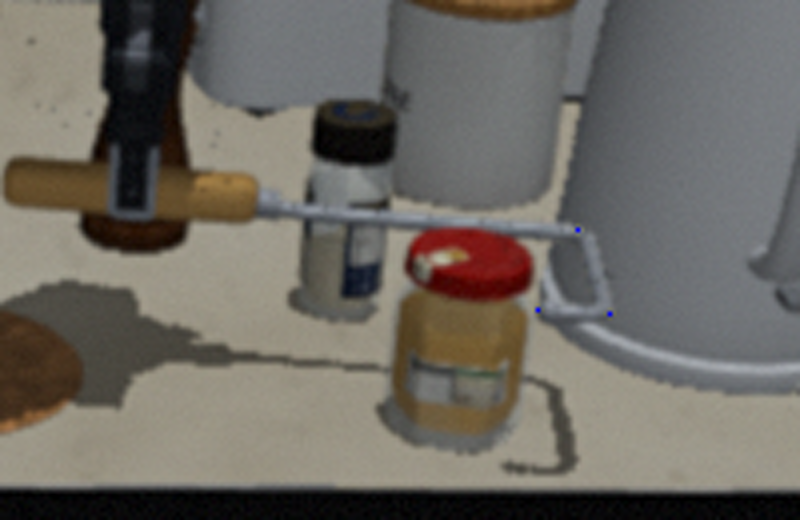

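The hook has dropped to lid level around the red lid at (260, 470). The lip is at (312, 575), it isn't touching, and the force is about zero. I'll lower the rest of the way and then pull 15 mm toward the handle.

```bash
python3 -m creep '{"linear":[[0,0,14],[0,0,14],[0,0,14],[0,0,12],[0,0,9],[0,0,6],[0,0,0],[0,0,0],[0,0,0]],"spin":[0,0,0,0,0,0,0,0,0]}'
python3 - <<'E'
from h import *
s=robot.get_state();Rt=Ro.from_rotvec(s["tool_rot"]).as_matrix()
e=np.array(s["ee_pos"]);x=-Rt[:,0];y=np.array([-x[1],x[0],0])
print(s["ft_force"],e+x*.172-y*.043)
for n in("scene","side"):
    p=robot.read_camera(n)
    for l,z in(("jar_mid",.043),("mat",.001),("spice_mid",.052)):print(n,l,[(round(d["confidence"],2),ray(p,d["at"],z)) for d in robot.tip_of(p,l)[:3]])
    h=cv2.cvtColor(p["color"],cv2.COLOR_RGB2HSV)
    M=np.zeros((480,640),np.uint8)
    m=((h[...,0]>5)&(h[...,0]<20)&(h[...,1]>80)&(h[...,2]>90)).astype(np.uint8)
    r,c=[int(v) for v in proj(p,[.572,.188,0])[::-1]];W=m[r-40:r+40,c-55:c+55]
    x,y_,w,hh=cv2.boundingRect(W); print("mat box",w,hh,ray(p,(r-40+y_+hh/2,c-55+x+w/2),.001))
E
```

```text
clock: 10.58
ee_pos: [0.6635, 0.1851, 0.0173]
tool_rot: [0.65, 3.073, 0.001]
ft_force: [0.6, -0.2, -0.4]
finger_gap: 0.0227
grip_force: 59.3
[ 0.59942648 -0.17177978 -0.37686341] [0.80336864 0.07614904 0.01744003]
scene jar_mid [(0.73, array([0.423 , 0.1644]))]
scene mat [(0.94, array([0.5747, 0.19  ])), (0.3, array([0.818 , 0.2459]))]
scene spice_mid [(0.94, array([0.7845, 0.2104]))]
mat box 71 64 [0.5882 0.1718]
side jar_mid [(0.7, array([0.4135, 0.1533])), (0.69, array([0.7821, 0.0727])), (0.36, array([0.6428, 0.1296]))]
side mat []
side spice_mid [(0.76, array([0.7756, 0.1953]))]
mat box 93 36 [0.5889 0.1881]
```

The hook is low behind the jar with no force. Now I'll drag slowly, about 261 mm along tool x and +9 mm in y, towards the mat at about (0.572, 0.188).

```bash
python3 -m creep '{"linear":[[4,0,0],[4,0,0],[4,0,0],[4,0,0],[5,0,0],[7,0.5,0],[9,0.5,0],[10,0.5,0],[10,0.5,0],[9,0,0]],"spin":[0,0,0,0,0,0,0,0,0,0]}'
python3 - <<'E'
from h import *
s=robot.get_state();print(s["ft_force"])
for n in("scene","side"):
    p=robot.read_camera(n)
    print(n,[(round(d["confidence"],2),ray(p,d["at"],.043)) for d in robot.tip_of(p,"jar_mid")[:3]])
E
```

```text
clock: 12.22
ee_pos: [0.603, 0.214, 0.0169]
tool_rot: [0.649, 3.074, 0.0]
ft_force: [1.2, -1.4, -0.8]
finger_gap: 0.0225
grip_force: 59.3
[ 1.16781861 -1.40826638 -0.77442207]
scene [(0.77, array([0.419 , 0.1595])), (0.38, array([0.7529, 0.1018]))]
side [(0.94, array([0.4076, 0.1579])), (0.9, array([0.74  , 0.0956]))]
```

The jar is following in the hook, now at about (0.745, 0.10). I'll carry on.

```bash
python3 -m creep '{"linear":[[7,0.5,0],[10,0.5,0],[11,0.5,0],[11,0.5,0],[11,0.5,0],[11,0.5,0],[11,0.5,0],[11,0.5,0],[10,0,0],[7,0,0]],"spin":[0,0,0,0,0,0,0,0,0,0]}'
python3 -m creep '{"linear":[[8,0.5,0],[11,0.5,0],[11,0.5,0],[11,0.5,0],[11,0.5,0],[11,0.5,0],[10,0,0],[8,0,0],[5,0,0],[0,0,0]],"spin":[0,0,0,0,0,0,0,0,0,0]}'
python3 - <<'E'
from h import *
s=robot.get_state();Rt=Ro.from_rotvec(s["tool_rot"]).as_matrix()
e=np.array(s["ee_pos"]);x=-Rt[:,0];y=np.array([-x[1],x[0],0]);print(s["ft_force"],e+x*.172-y*.043)
ims=[]
for n in("scene","side"):
    p=robot.read_camera(n);im=p["color"][:,:,::-1]
    c,r=[int(v) for v in proj(p,[.572,.188,.03])]; ims.append(cv2.resize(im[r-75:r+75,c-75:c+75],(400,400),interpolation=cv2.INTER_CUBIC))
    print(n,[(round(d["confidence"],2),ray(p,d["at"],.043)) for d in robot.tip_of(p,"jar_mid")[:3]],[ray(p,d["at"],.001) for d in robot.tip_of(p,"mat")[:1]])
cv2.imwrite("pics/s4.png",np.hstack(ims))
E
```

```text
clock: 13.68
ee_pos: [0.5131, 0.258, 0.0168]
tool_rot: [-0.649, -3.074, 0.0]
ft_force: [1.4, -1.1, -1.2]
finger_gap: 0.0222
grip_force: 59.3
clock: 14.92
ee_pos: [0.4357, 0.2954, 0.0167]
tool_rot: [-0.649, -3.073, 0.0]
ft_force: [0.8, 0.1, -0.7]
finger_gap: 0.0228
grip_force: 59.3
[ 0.76359697  0.06917515 -0.72436173] [0.57563513 0.1865629  0.01663299]
scene [(0.87, array([0.418 , 0.1589])), (0.6, array([0.5745, 0.1851]))] [array([0.5728, 0.1868])]
side [(0.93, array([0.5771, 0.1775])), (0.93, array([0.407 , 0.1573])), (0.5, array([0.5478, 0.1103]))] [array([0.5724, 0.1877])]
```

View pics/s4.png

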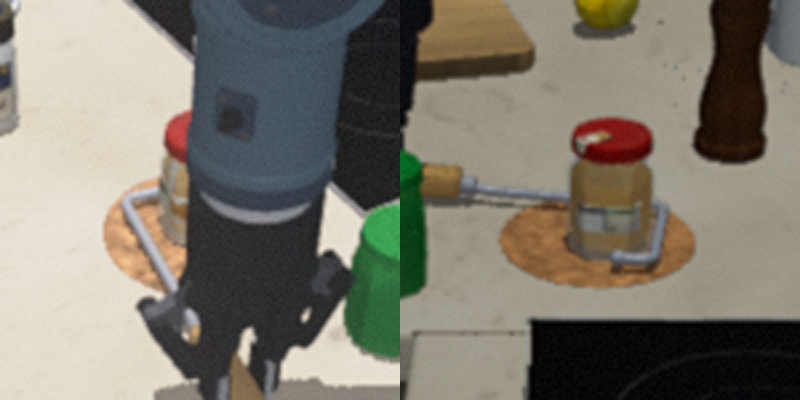

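The jar stands upright on the mat, with its base at about (235, 612) against a mat centre of about (240, 598), and the hook is behind it. I'll ease the hook off by 12 mm, lift it straight up, turn back and return to the stick's first spot.

```bash
python3 -m creep '{"linear":[[-4,-1,0],[-4,-1,0],[-4,-1.5,0],[0,0,0],[0,0,-8],[0,0,-12],[0,0,-25],[0,0,-30],[0,0,-30],[0,0,-25]],"spin":[0,0,0,0,0,0,0,0,0,0]}'
python3 -m creep '{"linear":[[20,20,0],[20,20,0],[0,0,0],[0,0,0],[0,0,0],[0,0,0],[0,0,0],[0,0,0]],"spin":[0,0,-0.1775,-0.1775,-0.1775,-0.1775,0,0]}'
python3 - <<'E'
from h import *
s=robot.get_state();Rt=Ro.from_rotvec(s["tool_rot"]).as_matrix()
print(np.arctan2(*-Rt[1::-1,0]),Rt.T@(np.r_[.425,.348,.0125]-s["ee_pos"]),s["finger_gap"])
p=robot.read_camera("side")
print([(round(d["confidence"],2),ray(p,d["at"],.043)) for d in robot.tip_of(p,"jar_mid")[:3]])
E
```

```text
clock: 16.48
ee_pos: [0.446, 0.2875, 0.149]
tool_rot: [0.649, 3.073, 0.002]
ft_force: [-0.8, 0.8, -1.4]
finger_gap: 0.0226
grip_force: 59.3
clock: 17.48
ee_pos: [0.4256, 0.3399, 0.1472]
tool_rot: [-0.454, 3.108, 0.0]
ft_force: [-0.5, 0.4, -0.6]
finger_gap: 0.0227
grip_force: 59.3
0.2898283891483232 [-0.00171315  0.00790276  0.13471141] 0.022708964631284415
[(0.89, array([0.5785, 0.1728])), (0.75, array([0.4123, 0.1555])), (0.51, array([0.764 , 0.4068]))]
```

```bash
python3 -m creep '{"linear":[[0,8,0],[0,0,30],[0,0,30],[0,0,30],[0,0,22],[0,0,12],[0,0,7],[0,0,3],[0,0,0],[0,0,0]],"spin":[0,0,0,0,0,0,0,0,0,0]}'
python3 -m creep '{"linear":[[0,0,0],[0,0,0],[0,0,0],[0,0,0],[0,0,0],[0,0,0]],"spin":[0,0,0,0,0,0]}' 60
python3 -m creep '{"linear":[[0,0,-8],[0,0,-20],[0,0,-40],[0,0,-40],[0,0,-40],[0,0,-30],[0,0,0],[0,0,0]],"spin":[0,0,0,0,0,0,0,0]}'
python3 - <<'E'
from h import *
ims=[]
for n,r,c in(("side",150,200),("scene",170,190)):
    p=robot.read_camera(n);im=p["color"][:,:,::-1];ims.append(cv2.resize(im[r:r+200,c:c+230],(400,348)))
    for l,z in(("jar_mid",.043),("stick_grip",.011),("stick_hook",.006),("mat",.001)):print(n,l,[(round(d["confidence"],2),ray(p,d["at"],z)) for d in robot.tip_of(p,l)[:2]])
cv2.imwrite("pics/end.png",np.hstack(ims))
E
```

```text
clock: 18.82
ee_pos: [0.4236, 0.3478, 0.0133]
tool_rot: [-0.459, 3.107, 0.001]
ft_force: [0.7, -1.1, -2.3]
finger_gap: 0.0226
grip_force: 59.4
clock: 19.58
ee_pos: [0.4232, 0.3475, 0.0128]
tool_rot: [-0.459, 3.108, -0.0]
ft_force: [0.4, 0.2, -0.3]
finger_gap: 0.06
grip_force: 0.0
clock: 20.58
ee_pos: [0.423, 0.3472, 0.191]
tool_rot: [-0.459, 3.108, -0.0]
ft_force: [-0.3, -0.0, 0.0]
finger_gap: 0.0601
grip_force: 0.0
side jar_mid [(0.61, array([0.5745, 0.1812])), (0.57, array([0.4129, 0.1468]))]
side stick_grip [(0.77, array([0.4307, 0.3594]))]
side stick_hook [(0.76, array([0.5969, 0.3551]))]
side mat [(0.94, array([0.5669, 0.1849])), (0.6, array([0.8287, 0.294 ]))]
scene jar_mid [(0.6, array([0.42  , 0.1612])), (0.54, array([0.5774, 0.1868]))]
scene stick_grip [(0.72, array([0.4254, 0.3448]))]
scene stick_hook [(0.92, array([0.6048, 0.3501])), (0.58, array([0.8157, 0.241 ]))]
scene mat [(0.62, array([0.575 , 0.1891]))]
```

View pics/end.png

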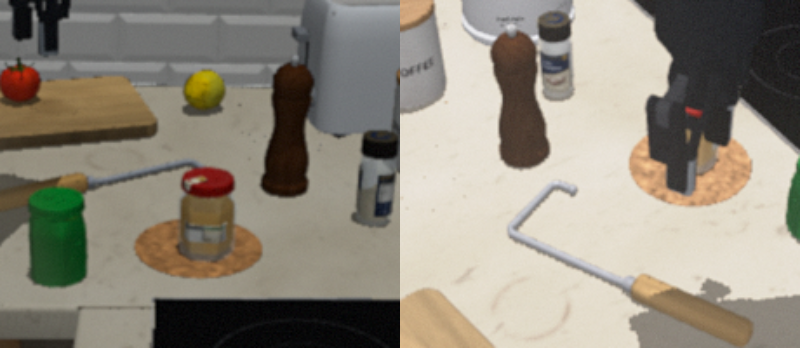

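The jar stands upright on the mat at (215, 207). The stick lies flat with its hook at (185, 570) in the right crop, about 165 mm from the jar. The mill and spice bottle are still standing, so I'm handing in.

```bash
python3 -c "
from station import robot
print(robot.sign_off())"
```

```text
the job is handed in; nothing more can be done
None
```

The job is handed in (no verdict was returned): in the last pictures the jar stands upright on the mat about 7 mm off centre, the stick lies flat with its hook about 165 mm from it, and the mill and spice bottle are standing in their places.

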